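Push a capped sample tube home in a push-fit tube socket

ROBOT

A 6-joint arm with a two-finger parallel gripper is mounted at the origin on a cart in front of the work surface, level with it; the furniture and walls round the work are solid. World frame = base frame: x ahead of the robot, y to its left, z up, the work surface at z = 0. Lengths are in m, angles in rad, forces in N, time in s.
With the tool pointing down it reaches from about 0.275 to 0.75 m from the base axis. Payload 10.2 kg.
Tool frame: the origin (TCP) lies midway between the tips of the shut fingers; the grasp point (between the pads) lies 19 mm behind it (env.hold_point_z is the distance from the TCP to the grasp point, in m); z points along the fingers, y is the line along which they close (so a half turn about z gives the same grasp; the last joint's range is limited). The gripper opens to 85 mm and grips with 20 to 120 N. Pads are 22 mm wide; open, the fingers measure 114 mm over their backs; the gripper's body (76 mm by 85 mm) begins 54 mm behind the grasp point. The pads swing forward as they close: fully open they stand 13 mm farther back than shut.
Start: joints at [0.939, 0.313, 1.498, -0, 1.331, -0.223], TCP at [0.209, 0.482, 0.231] pointing down, gripper open.
Joint ranges: [-2.94, 2.94], [-0.97, 2.17], [0.19, 2.56], [-1.23, 4.37], [0.02, 3.11], [-2.88, 2.88]. Speed limits (rad/s): [2.39, 2.39, 3.01, 3.14, 3.14, 3.14].

INTERFACE

Orientations are given as a unit quaternion [x, y, z, w].
In Python, from bench import env, kinematics, monitor, eyes, job gives the robot as it stands. The module is installed in compiled form; this text tells all that it offers. Calls block until the motion is done:
- env.reach(position, orientation): joint-space move of the TCP to a pose.
- env.movel(position, velocity=0.15, frame=None, guard=None): straight line of the TCP; frame=None keeps the orientation; velocity is the mean speed in m/s. With guard (N) it stops when the force on the tool has changed by that much, and returns True; else False.
- env.set_joints(angles): joint-space move.
- env.release() and env.close_gripper(effort=None): open the fingers fully, or close them until they stop; effort is the grip in N (None keeps the last).
- env.hold(seconds).
- kinematics.ik(position, orientation): joint angles nearest the present ones, or None.
- monitor.sense(): the state.
- eyes.grab_frame(name): name is "scene" or "top"; returns a dict with "frame" (480x640x3 uint8, red, green, blue), "mtx" (3x3 intrinsics, pixels), "view" (4x4, takes a point from world to camera coordinates). Camera axes: x right, y down, z forward; pixel columns grow to the right and rows downward; lengths in m; the calibration is good to about 2 mm. A picture is of the moment at which its call begins. There is no depth.
A pose or a line that the arm cannot do raises env.MotionError and nothing moves.
- job.hand_in(): hands the job in; it is judged then, once.
The state is a dict: "clock": time; "joints": joint angles; "qvel": joint speeds; "joint_efforts": joint torques, N m; "position": TCP position; "ee_rot": TCP orientation; "contact_force": force on the tool from outside, world axes, zero at the start; "ft_torque": the same for the moment, N m; "finger_gap": opening from 0.0 (shut) to 1.0 (fully open); "gripper_force": force on a finger pad.
Only numpy, scipy, OpenCV 4.12 (cv2) and the standard library are available. Lean on these libraries where they do the work, as an engineer would, in place of code of your own. Each camera call takes 0.05 s, during which the arm holds its last target. There are 200 camera calls.

TASK

Lift the purple-capped 50 ml tube out of the rack and push it, cone down, into the push-fit socket on the white foot: through the tight seal and on until it really bottoms on the sprung stop and that is pressed fully in, then let go so that the tube stays there upright. The seal is not the bottom, and the stop is set deeper or higher each time, so go by feel and gently: never push the tube against the socket with more than 18 N. Leave the other things where they are.

Things in the scene. Friction and masses are not known exactly. Their poses are not given: they have to be found in the camera images.
- tube_mid (a point): Centre (half-way up, on the axis) of the closed 50 ml conical tube, 117 mm tall, 55 g, standing in the front-row (-x of the rack) middle hole of the yellow rack. z runs along its axis up to the cap. The tip is 58 mm below this point. The purple cap (fixed on, radius 17 mm) spans 42 to 58 mm above it; grip the cap, in any yaw.
- tube_tip (a point): Tip of the tube's cone, on its axis, 58 mm below tube_mid; in the rack it rests on the 4 mm floor. Nose: flat of radius 4 mm, cone up to radius 13.5 mm at 15 mm above the tip, then a body that widens slowly from radius 13.8 mm to 15.7 mm below the cap.
- rack: Yellow see-through rack for 50 ml tubes, fixed to the bench, 94 (x) x 158 (y) x 86 mm high, two rows of three holes 32 mm wide; origin at the centre of its underside, z up. Of the tube, the cap and about 15 mm of body stick out above it.
- mouth (a point): Centre of the open top of the push-fit socket, in the plane of its rim, 75 mm above the bench; z points up out of it. The socket is fixed: white 110 x 100 mm foot, white cup 48 mm wide, black collar 55 mm wide with a 35 mm bore. The sprung stop inside waits 35 to 51 mm below the rim (differs each time, cannot be seen).
- seal (a point): Centre of the seal, on the socket's axis 9 mm below the rim: six black rubber beads on springs round an opening of 24 mm. The tube's cone spreads them, which takes about 8 to 14 N and is over once the tip is about 25 mm below the rim. Then the tube slides on in a 34 mm bore with a drag of 3 to 6 N; this grip keeps it down when let go.
- stop (a joint): Sprung stop at the bottom of the socket: how far it is pressed down, in m; 0 untouched, 0.004 or more fully in. Pressing it in takes only some 1 N more than the drag; then the tube meets a stiff rubber buffer (4 to 10 N per mm). It says nothing of the stop's depth until the tube touches it.
- reagent_small: Small reagent bottle, 38 mm wide, 63 mm tall, loose; origin at the centre of its underside. A bystander.
- reagent_tall: Taller reagent bottle, 48 mm wide, 86 mm tall, loose; origin at the centre of its underside. A bystander.
- petri: Closed petri dish, 60 mm wide, 14 mm tall, loose; origin at the centre of its underside. A bystander.
- marker: Marker pen lying down, 126 mm along its y, 14 mm thick, loose; origin at the centre of its underside. A bystander.
There are look-alikes about, which are no part of the job. What is meant by the part that bears tube_mid is not turquoise, and is the larger of those in its own colour.

How it is judged:
On the way:
1. the tube is lifted clear out of the rack (height (world z) of tube_mid above 0.155 m), for 0.1 s.
At the end, for the whole second after the job is handed in: The tube stands released and at rest in the socket, cap up, within about 6 degrees of upright, its centre within 6 mm of the socket's axis and less than 26 mm above the rim, and it keeps the sprung stop pressed by at least 2.5 of its 4 mm (value of joint stop above 0.0025 m and horizontal distance between tube_mid and mouth below 0.006 m and z of tube_mid in the frame of mouth below 0.026 m and angle between tube_mid's own z axis and vertical below 0.1 rad and linear speed of tube below 0.01 m/s); the robot touches nothing.
It fails at once if the tube is pushed against the socket with more than 18 N (contact force between tube and socket above 18 N).
It fails at once if the small reagent bottle is moved by more than 20 mm (distance of reagent_small from where it was at the start of the episode above 0.02 m).
It fails at once if the taller reagent bottle is moved by more than 20 mm (distance of reagent_tall from where it was at the start of the episode above 0.02 m).
It fails at once if the petri dish is moved by more than 20 mm (distance of petri from where it was at the start of the episode above 0.02 m).
It fails at once if the marker is moved by more than 20 mm (distance of marker from where it was at the start of the episode above 0.02 m).
It also fails if it takes over 40 s, if anything falls off the work surface, if the arm or the gripper's body presses on something with over 40 N, if the wrist force passes 120 N, or if a joint passes its speed limit or range.

## Working session

There is one attempt and no reset: what is moved stays moved. The work goes in short steps, each a Python script; the robot and the scene stay as the last script left them, time stands still between calls to the robot, and variables do not carry over. Pictures are saved under pics/ and viewed, at most 10 in all, crops included, and the job is handed in when it is done.

```bash
mkdir -p pics; python3 - <<'E'
from bench import env,monitor,eyes
import cv2,numpy as np
for n in("scene","top"):
    d=eyes.grab_frame(n); cv2.imwrite(f"pics/{n}0.png",d["frame"][:,:,::-1]); np.savez(f"{n}0.npz",**d)
    V=d["view"]; print(n,d["mtx"].round(1).tolist(),(-V[:3,:3].T@V[:3,3]).round(3),V[:3,:3].round(2).tolist())
s=monitor.sense();print(s["clock"],s["contact_force"],env.hold_point_z,s["ee_rot"])
E
```

```text
scene [[572.0, 0.0, 312.4], [0.0, 572.0, 240.8], [0.0, 0.0, 1.0]] [ 0.046 -0.368  0.937] [[0.76, -0.65, 0.02], [-0.49, -0.59, -0.65], [0.43, 0.49, -0.76]]
top [[483.3, 0.0, 319.4], [0.0, 483.3, 247.9], [0.0, 0.0, 1.0]] [0.252 0.185 1.18 ] [[0.03, -1.0, 0.0], [-0.97, -0.03, -0.24], [0.24, 0.0, -0.97]]
0.1 [ 0.05945955 -0.29309919 -0.80953909] 0.0187 [ 2.02981219e-01  9.79182456e-01 -5.30865197e-04 -2.46930296e-04]
```

View pics/scene0.png

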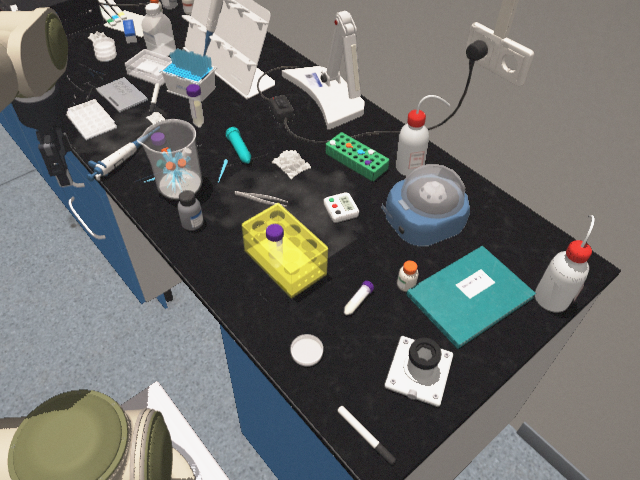

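View pics/top0.png

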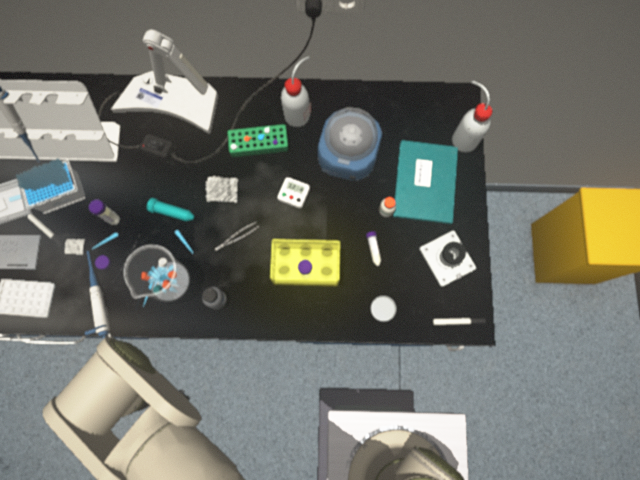

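The purple-capped candidates in the scene image are:
- The tube in the rack's front-middle hole, at (275,233), or (305,268) in the top view.
- A small one lying on the bench at (369,286).
- A standing one at (194,90).
- One behind the beaker at (158,138).

The turquoise tube at (238,145) is excluded by colour. Only the first stands in the rack's front-middle hole. The socket is at (424,353) in scene and (452,253) in top. Next I'll measure and confirm with one crop.

```bash
cat > h.py <<'E'
import numpy as np,cv2
def load(n): return dict(np.load(n+".npz"))
def ray(d,u,v):
    R=d["view"][:3,:3];c=-R.T@d["view"][:3,3]
    return c,R.T@np.linalg.solve(d["mtx"],[u,v,1.])
def plane(d,u,v,z):
    c,r=ray(d,u,v);return c+r*(z-c[2])/r[2]
def proj(d,p):
    q=d["mtx"]@(d["view"][:3,:3]@p+d["view"][:3,3]);return q[:2]/q[2]
def blobs(mask,x0,y0,x1,y1,mn=15):
    m=np.zeros_like(mask);m[y0:y1,x0:x1]=mask[y0:y1,x0:x1]
    return [c for c in cv2.findContours(m,cv2.RETR_EXTERNAL,cv2.CHAIN_APPROX_NONE)[0] if cv2.contourArea(c)>mn]
def tri(d1,p1,d2,p2):
    A=[];b=[]
    for d,p in((d1,p1),(d2,p2)):
        c,r=ray(d,*p);r=r/np.linalg.norm(r);M=np.eye(3)-np.outer(r,r);A.append(M);b.append(M@c)
    return np.linalg.lstsq(np.vstack(A),np.hstack(b),rcond=None)[0]
E
python3 - <<'E'
from h import *
S,T=load("scene0"),load("top0")
for n,d,capbox,sockbox in(("scene",S,(250,215,300,262),(395,330,450,375)),("top",T,(285,250,325,285),(430,232,475,275))):
    hsv=cv2.cvtColor(d["frame"],cv2.COLOR_RGB2HSV)
    m=cv2.inRange(hsv,(120,70,25),(160,255,255))
    for c in blobs(m,*capbox): 
        u=c[:,0].mean(0);print(n,"cap",cv2.boundingRect(c),cv2.minEnclosingCircle(c),cv2.fitEllipse(c))
        print("  z.12",plane(d,*cv2.fitEllipse(c)[0],.12).round(4))
    k=cv2.inRange(hsv,(0,0,0),(180,255,75))
    for c in blobs(k,*sockbox,mn=60):
        e=cv2.fitEllipse(c);print(n,"collar",cv2.boundingRect(c),e,plane(d,*e[0],.075).round(4))
    ys=cv2.inRange(hsv,(22,120,90),(35,255,255))
    c=max(blobs(ys,200,180,360,310),key=cv2.contourArea);print("rack",cv2.minAreaRect(c))
def crop(d,x0,y0,x1,y1): return cv2.resize(d["frame"][y0:y1,x0:x1,::-1],(390,390),interpolation=cv2.INTER_CUBIC)
a=np.hstack([crop(S,235,195,335,295),crop(S,380,320,460,400)]);b=None
cv2.imwrite("pics/c1.png",a)
a=np.hstack([crop(T,255,220,355,320),crop(T,415,220,485,290)]);cv2.imwrite("pics/c2.png",a)
E
```

```text
scene cap (266, 224, 17, 17) ((274.131591796875, 232.26315307617188), 8.949195861816406) ((274.15863037109375, 232.17855834960938), (16.602428436279297, 16.9000301361084), 82.02679443359375)
  z.12 [0.4619 0.2149 0.12  ]
scene collar (395, 330, 55, 40) ((422.262451171875, 346.3370361328125), (39.93608474731445, 53.084625244140625), 99.08460998535156) [ 0.5211 -0.1199  0.075 ]
rack ((284.7500305175781, 247.25003051757812), (94.7522964477539, 61.51828384399414), 45.0)
top cap (299, 261, 12, 13) ((304.55999755859375, 266.739990234375), 6.285107612609863) ((304.5210266113281, 266.65814208984375), (11.528706550598145, 11.895576477050781), 168.05859375)
  z.12 [0.4646 0.2214 0.12  ]
top collar (442, 232, 33, 32) ((460.650390625, 248.3263702392578), (27.441635131835938, 37.19401550292969), 50.1986083984375) [ 0.5274 -0.1431  0.075 ]
rack ((304.6277160644531, 261.7287902832031), (70.77985382080078, 46.59547805786133), 1.080924153327942)
```

View pics/c1.png

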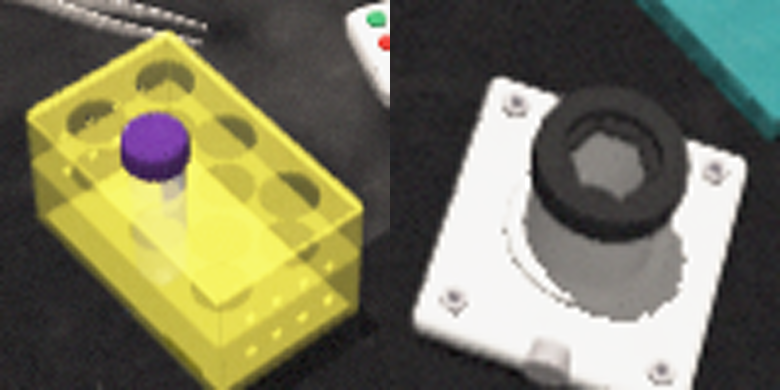

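View pics/c2.png

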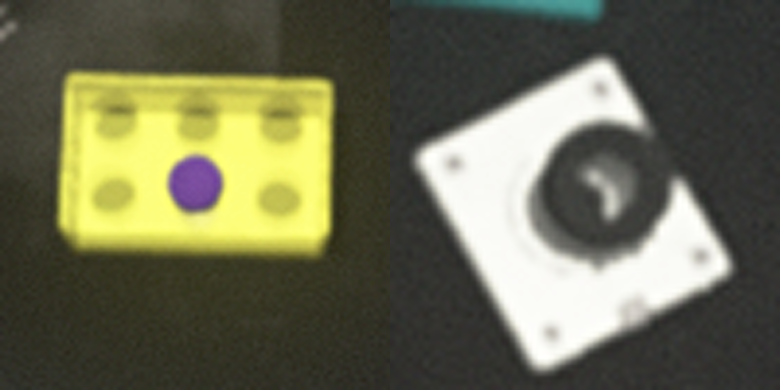

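The crops confirm the choice. The purple cap is in the front-middle hole and is full size: about 18 px wide in scene, which is 34 mm. The collar rim is centred near (425.3,350.5) in scene and (454,253) in top. Next come the numbers.

```bash
python3 - <<'E'
from h import *
S,T=load("scene0"),load("top0")
print("cap tri",tri(S,(274.16,232.18),T,(304.52,266.66)).round(4))
print("mouth S",plane(S,425.3,350.5,.075),"T",plane(T,454,253.1,.075),"tri",tri(S,(425.3,350.5),T,(454,253.1)))
p=plane(S,425.3,350.5,.075)
g=cv2.cvtColor(S["frame"],cv2.COLOR_RGB2GRAY); print(g[334:372:2,408:446:2])
g=cv2.cvtColor(T["frame"],cv2.COLOR_RGB2GRAY); print(g[238:272:2,438:474:2])
# bystanders and rack on the bench
for n,u,v,z in(("petri",307,346,.014),("capped tube",369,286,.01),("reag",408,265,.07),("dark bottle",188,198,.07),("marker",365,433,.014)): print(n,plane(S,u,v,z).round(3))
E
```

```text
cap tri [0.4666 0.2217 0.1105]
mouth S [ 0.51914504 -0.12875547  0.075     ] T [ 0.51541073 -0.12694437  0.075     ] tri [ 0.51718905 -0.12802895  0.07497397]
[[ 32  37  38  39  40  37  35  38  36  39  40  37  34  34  36  39  35  40
   61]
 [ 35  34  37  35  34  40  38  37  39  33  37  39  36  37  40  36  41  38
   31]
 [240 167  69  40  39  48  56  57  58  58  50  44  34  35  33  36  36  40
   44]
 [243 246 245 157  58  58  64  59  60  64  61  57  54  40  41  38  36  39
   45]
 [224 246 213  61  60  61  58  51  46  49  57  54  63  58  40  44  40  42
   49]
 [246 245  62  59  61  41  41  38  53  36  31  36  58  59  60  45  39  41
   44]
 [246 148  58  63  45  53  54  42  47  56  60  55  35  57  60  60  33  41
   44]
 [245  59  64  60  53  54  80 129 120  97  44  48  53  38  64  61  90  74
   43]
 [231  62  60  62  50  77 133 135 133 134 124  94  55  44  60  59  97 245
  239]
 [221  53  62  61  60 130 137 135 135 127 128 122  56  56  59  61  77 245
  243]
 [219  40  56  58  56 113 135 134 133 135 128 122  45  60  57  57  69 246
  217]
 [236  33  57  61  58  82 135 134 130 130 126 122 
[... 1319 characters left out ...]
  64  61 100 246 242  98  46]
 [246 145 103  55  64  65  67  73 167  94  63  65  67 183 252 252 208  59]
 [246 180 116  85  57  61  64  62  73  62  63  62 143 249 250 251 249 127]
 [245 235 147 111  90  62  61  62  62  59  66 112 214 250 249 249 251 227]
 [242 243 232 152 112  97  87  79  82 104 119 205 251 249 248 241 223 239]
 [250 242 246 239 221 172 151 122 154 193 232 248 250 249 250 240 187 225]
 [250 251 249 241 237 244 240 197 241 249 251 250 250 250 250 249 240 245]
 [250 251 250 249 249 250 249 248 249 250 251 250 249 249 250 250 243 195]]
petri [0.392 0.034 0.014]
capped tube [0.576 0.06  0.01 ]
reag [0.634 0.02  0.07 ]
dark bottle [0.406 0.442 0.07 ]
marker [ 0.362 -0.152  0.014]
```

```bash
python3 - <<'E'
from bench import env,monitor,eyes
import numpy as np,cv2
q=[0,1,0,0]
env.reach([.466,.221,.19],q)
env.movel([.466,.221,.0925],velocity=.1,guard=15)
s=monitor.sense();print(s["clock"],s["position"],s["contact_force"],s["joints"])
env.close_gripper(60)
s=monitor.sense();print(s["clock"],s["finger_gap"],s["gripper_force"],s["contact_force"])
p=s["position"]
env.movel([.466,.221,.222],velocity=.12)
s=monitor.sense();print(s["clock"],s["finger_gap"],s["gripper_force"],s["contact_force"],s["position"])
env.movel([.518,-.128,.222],velocity=.2)
for n in("scene","top"):
    d=eyes.grab_frame(n);np.savez(n+"1.npz",**d);cv2.imwrite(f"pics/{n}1.png",d["frame"][:,:,::-1])
a=np.hstack([cv2.resize(cv2.imread("pics/scene1.png")[230:400,360:500],(395,480),interpolation=cv2.INTER_CUBIC),cv2.resize(cv2.imread("pics/top1.png")[180:300,400:500],(395,474),interpolation=cv2.INTER_CUBIC)[:480] if 0 else cv2.resize(cv2.imread("pics/top1.png")[180:300,400:499],(396,480),interpolation=cv2.INTER_CUBIC)])
cv2.imwrite("pics/c3.png",a)
s=monitor.sense();print(s["clock"],s["contact_force"],s["position"],s["ft_torque"])
E
```

```text
2.6 [0.46631704 0.22111127 0.09306843] [1.38916093 0.74292504 0.18167855] [ 2.15449537e-01  4.47510938e-01  1.69735443e+00  3.23393464e-05
  9.95616683e-01 -1.35540454e+00]
3.1417 0.3696633903957765 59.2015781200098 [0.620854   1.17064329 2.94423872]
4.375 0.37542696855122143 59.81758319261644 [ 0.52631268  0.70076214 -0.514994  ] [0.46568524 0.2208945  0.22125833]
6.3917 [-1.19361755e+00  6.73139043e-01  1.03901981e-03] [ 0.51799834 -0.12741343  0.22206307] [-0.02703437  0.00900105  0.00153773]
```

View pics/c3.png

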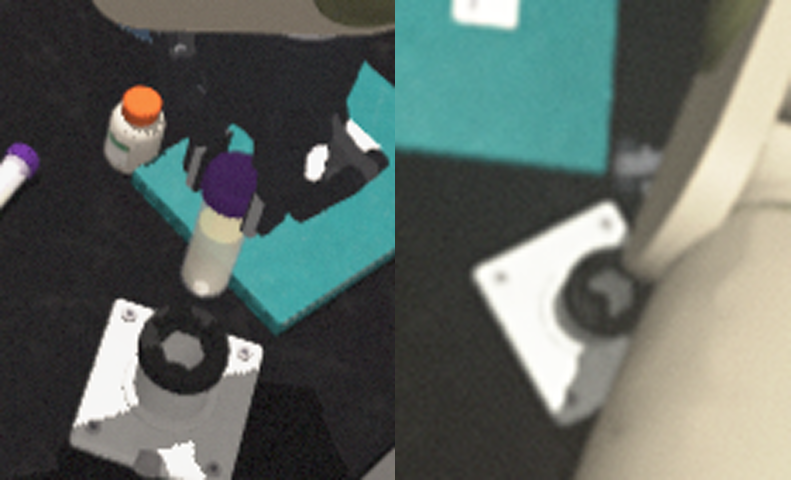

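The tube is held, with its tip at about crop (205,293) and the cap at (230,185), and the socket is clear below. The top view is blocked by the arm, so I'll check the tube's alignment in the scene view.

```bash
python3 - <<'E'
from h import *
S=load("scene1");im=S["frame"];sc=395/140
c=np.array([.518,-.1276])
f=lambda z,x=0,y=0:((proj(S,np.r_[c+[x,y],z])-[360,230])*sc).round(1)
for n,z in(("captop",.250),("capbot",.234),("body",.2),("cone top",.1485),("tip",.1335)):print(n,f(z),"dx5mm",f(z,.005)-f(z),"dy5",f(z,0,.005)-f(z))
print("mouth",f(.075),"seal",f(.066))
h=cv2.cvtColor(im,cv2.COLOR_RGB2HSV)
for b in blobs(cv2.inRange(h,(120,70,25),(160,255,255)),420,270,460,315):print("cap",(np.array(cv2.fitEllipse(b)[0])-[360,230])*sc, cv2.boundingRect(b))
g=cv2.cvtColor(im,cv2.COLOR_RGB2GRAY)
for r in range(300,338,2):print(r,g[r,418:452:1].tolist())
E
```

```text
captop [236.8 172. ] dx5mm [ 6.4 -5. ] dy5 [-7.2 -6. ]
capbot [231.  189.6] dx5mm [ 6.3 -5. ] dy5 [-7.1 -6. ]
body [219.3 225.1] dx5mm [ 6.1 -4.9] dy5 [-6.9 -5.9]
cone top [202.8 275.2] dx5mm [ 5.9 -4.8] dy5 [-6.5 -5.7]
tip [198.2 289. ] dx5mm [ 5.9 -4.7] dy5 [-6.4 -5.7]
mouth [181.5 339.8] seal [179.1 347.1]
cap [228.29918889 182.00995418] (431, 284, 21, 23)
300 [140, 139, 142, 144, 145, 145, 142, 139, 139, 137, 136, 140, 140, 133, 60, 46, 44, 44, 49, 46, 49, 50, 54, 52, 52, 50, 52, 51, 49, 49, 50, 57, 107, 98]
302 [86, 127, 142, 142, 141, 138, 138, 140, 139, 138, 141, 139, 142, 141, 138, 89, 41, 40, 46, 41, 55, 45, 46, 49, 48, 50, 49, 52, 50, 49, 46, 102, 107, 106]
304 [72, 77, 94, 129, 143, 141, 141, 143, 140, 139, 141, 142, 142, 148, 172, 180, 177, 132, 67, 43, 44, 48, 48, 45, 47, 44, 50, 48, 48, 47, 84, 107, 106, 106]
306 [68, 64, 70, 75, 99, 132, 139, 139, 141, 141, 143, 140, 144, 179, 186, 188, 186, 189, 187, 173, 168, 106, 72, 46, 45, 47, 50, 45, 48, 60, 105, 105, 106, 103]
308 [47, 66, 60, 58, 57, 67, 96, 132, 135, 140, 140, 141, 159, 184, 188, 190, 189, 192, 191, 194, 194, 
[... 1632 characters left out ...]
, 174, 176, 176, 168, 168, 163, 155, 99, 65, 91, 130, 134, 141, 140, 142, 143, 139, 137]
330 [35, 36, 39, 36, 41, 38, 49, 77, 116, 143, 161, 207, 214, 215, 212, 196, 178, 176, 171, 169, 167, 154, 119, 67, 70, 72, 74, 100, 135, 138, 142, 138, 140, 141]
332 [38, 39, 39, 37, 37, 38, 38, 40, 68, 107, 155, 192, 203, 218, 219, 217, 180, 174, 169, 163, 135, 96, 46, 51, 49, 61, 68, 76, 81, 95, 136, 141, 136, 135]
334 [40, 38, 35, 36, 39, 40, 35, 34, 32, 39, 58, 94, 137, 168, 153, 138, 125, 121, 95, 84, 47, 33, 43, 39, 42, 45, 63, 63, 64, 65, 79, 111, 141, 140]
336 [39, 41, 35, 37, 35, 36, 32, 32, 39, 40, 35, 37, 32, 36, 39, 38, 35, 34, 35, 34, 36, 34, 38, 40, 40, 41, 33, 40, 52, 63, 64, 77, 93, 111]
```

Tip and axis both lie within about 1 px of where they should be over the mouth, which is under 1 mm. I'll insert by feel in small steps.

```bash
cat > push.py <<'E'
from bench import env,monitor
import numpy as np,json,sys
TIP=.0891; RIM=.075
def tgt(depth): return RIM-depth+TIP
def push(xy,d0,d1,step,base,fmax,lat,vel=.02):
    log=[];d=d0
    while d<d1-1e-9:
        d+=step
        env.movel([*xy,tgt(d)],velocity=vel,guard=8)
        s=monitor.sense();f=s["contact_force"]-base
        log.append((d*1e3,(RIM+TIP-s["position"][2])*1e3,*f,s["clock"]))
        print("d %.1f act %.1f f %.1f %.1f %.1f t %.2f"%log[-1])
        if f[2]>fmax or np.hypot(*f[:2])>lat: print("STOP");break
    return log
E
python3 - <<'E'
from push import *
xy=[.518,-.128]
env.movel([*xy,tgt(-.004)],velocity=.08,guard=8)
env.hold(.2)
fs=[]
for _ in range(5): fs.append(monitor.sense()["contact_force"]); env.hold(.03)
base=np.mean(fs,0);print(base,np.std(fs,0));json.dump(base.tolist(),open("base.json","w"))
push(xy,-.004,.014,.002,base,12,4)
E
```

```text
[-0.19593567  0.11222623 -0.47674308] [0.5142014  0.40675166 0.31347289]
d -2.0 act -1.8 f 0.5 -0.6 0.4 t 7.83
d 0.0 act 0.2 f -0.0 -1.0 0.0 t 8.08
d 2.0 act 2.1 f 0.2 0.3 -1.0 t 8.33
d 4.0 act 4.1 f 0.8 -0.1 0.4 t 8.58
d 6.0 act 6.1 f 1.3 -0.0 0.4 t 8.83
d 8.0 act 8.1 f -0.3 0.2 0.1 t 9.08
d 10.0 act 10.1 f 0.2 -0.7 0.1 t 9.33
d 12.0 act 12.1 f -0.3 0.1 -0.4 t 9.58
d 14.0 act 14.1 f 1.0 -0.4 0.2 t 9.83
```

```bash
python3 - <<'E'
from push import *
base=np.array(json.load(open("base.json")))
push([.518,-.128],.014,.031,.001,base,14,5)
E
```

```text
d 15.0 act 15.0 f -0.4 -0.3 0.2 t 10.08
d 16.0 act 16.1 f 0.2 0.1 -0.4 t 10.33
d 17.0 act 17.0 f -0.2 -0.0 0.3 t 10.58
d 18.0 act 18.1 f 0.4 -1.0 -0.5 t 10.83
d 19.0 act 19.0 f 0.4 -1.0 -0.5 t 11.08
d 20.0 act 19.9 f 0.9 -2.7 1.7 t 11.33
d 21.0 act 20.7 f 0.4 -2.7 3.9 t 11.58
d 22.0 act 21.5 f -0.1 -3.5 6.2 t 11.83
d 23.0 act 22.2 f -0.6 -3.0 7.7 t 12.08
d 24.0 act 23.5 f 0.9 -2.4 6.1 t 12.33
d 25.0 act 25.1 f 0.4 -2.7 1.1 t 12.58
d 26.0 act 26.3 f 0.4 -3.5 1.0 t 12.83
d 27.0 act 27.3 f 0.1 -3.3 -0.5 t 13.08
d 28.0 act 28.2 f 0.2 -3.9 -0.3 t 13.33
d 29.0 act 29.2 f 0.2 -3.5 1.2 t 13.58
d 30.0 act 30.2 f 0.3 -3.0 -0.3 t 13.83
d 31.0 act 31.2 f 0.9 -3.3 0.4 t 14.08
```

The tube is through the seal (peak about 8 N). The lateral force is −3.5 N in y, so I'll ease y over by 1 mm, check the grip and go on.

```bash
python3 - <<'E'
from push import *
base=np.array(json.load(open("base.json")))
xy=[.518,-.1292]
env.movel([*xy,tgt(.031)],velocity=.02)
s=monitor.sense();print(s["position"],s["contact_force"]-base,s["finger_gap"],s["gripper_force"],s["ft_torque"])
push(xy,.031,.040,.001,base,10,6)
from bench import eyes
import cv2
d=eyes.grab_frame("scene")["frame"][:,:,::-1];cv2.imwrite("pics/c4.png",cv2.resize(d[260:400,360:500],(560,560),interpolation=cv2.INTER_CUBIC))
E
```

```text
[ 0.51779196 -0.12891121  0.13280889] [-0.36858442 -0.52301388 -0.07562177] 0.3739430134117258 59.928038568505144 [-0.1860173  -0.01880728  0.04199905]
d 32.0 act 32.1 f 0.2 -1.1 0.1 t 14.58
d 33.0 act 33.2 f 0.0 -1.6 0.1 t 14.83
d 34.0 act 34.2 f 0.5 -1.0 0.1 t 15.08
d 35.0 act 35.3 f 0.2 -1.6 0.8 t 15.33
d 36.0 act 36.2 f 0.1 -1.5 -0.4 t 15.58
d 37.0 act 37.2 f 0.4 -0.9 1.0 t 15.83
d 38.0 act 38.2 f 0.8 -1.0 0.6 t 16.08
d 39.0 act 39.2 f 0.3 -1.2 -0.1 t 16.33
d 40.0 act 40.2 f 0.1 -1.5 0.4 t 16.58
```

View pics/c4.png

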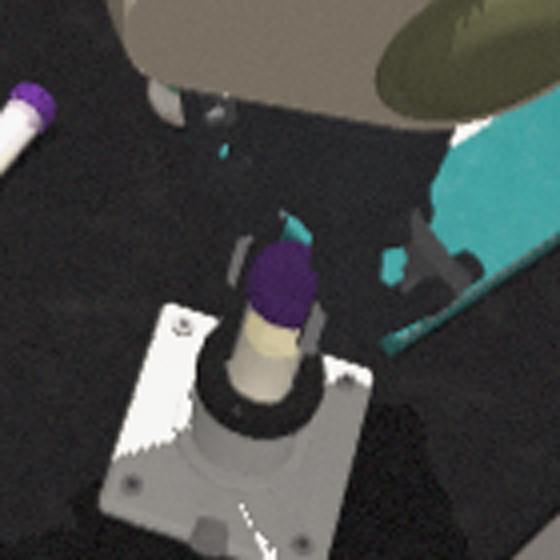

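The tube is entering the socket and the grip hasn't slipped: the exposed body under the cap matches a depth of about 40 mm. I'll continue gently until it bottoms.

```bash
python3 - <<'E'
from push import *
base=np.array(json.load(open("base.json")))
push([.518,-.1295],.040,.058,.0006,base,5,6)
E
```

```text
d 40.6 act 40.6 f 0.7 0.4 2.3 t 16.88
d 41.2 act 41.2 f 0.0 0.4 2.7 t 17.13
d 41.8 act 41.9 f 0.1 0.1 2.1 t 17.38
d 42.4 act 42.5 f 0.2 0.4 2.5 t 17.63
d 43.0 act 43.1 f 0.9 0.3 3.2 t 17.88
d 43.6 act 43.7 f 0.9 -0.8 2.6 t 18.13
d 44.2 act 44.3 f -0.2 -0.4 2.7 t 18.38
d 44.8 act 44.6 f 0.4 -0.8 4.9 t 18.63
d 45.4 act 45.1 f -0.3 0.4 7.0 t 18.88
STOP
```

```bash
python3 - <<'E'
from push import *
base=np.array(json.load(open("base.json")))
push([.518,-.1295],.0454,.0466,.0004,base,9.5,6,vel=.01)
env.hold(.4)
s=monitor.sense();print(s["clock"],s["contact_force"]-base,s["position"])
E
```

```text
d 45.8 act 45.2 f 0.0 0.8 10.1 t 19.13
STOP
19.5333 [0.02753106 0.68166166 8.43477119] [ 0.51831018 -0.12960618  0.11889771]
```

It has bottomed firmly: about 4 mm of soft travel from 40.5 mm, then a steep rise from 44.4 mm to 10 N. I'll release, retreat and look.

```bash
python3 - <<'E'
from push import *
from bench import eyes
import cv2
env.release()
p=monitor.sense()["position"]
env.movel([p[0],p[1],.26],velocity=.15)
env.reach([.40,.20,.30],[0,1,0,0])
print(monitor.sense()["clock"])
ims=[]
for n,(x,y) in(("scene",(380,270)),("top",(405,200))):
    d=eyes.grab_frame(n);np.savez(n+"2.npz",**d);ims.append(cv2.resize(d["frame"][y:y+100,x:x+80,::-1],(400,500),interpolation=cv2.INTER_CUBIC))
cv2.imwrite("pics/c5.png",np.hstack(ims))
from h import *
S,T=load("scene2"),load("top2");cs=[]
for d,b in((S,(400,290,455,350)),(T,(430,225,485,275))):
    m=cv2.inRange(cv2.cvtColor(d["frame"],cv2.COLOR_RGB2HSV),(120,70,25),(160,255,255))
    c=max(blobs(m,*b),key=cv2.contourArea);e=cv2.fitEllipse(c);cs.append(e[0]);print(e,plane(d,*e[0],.139))
print("cap centre",tri(S,cs[0],T,cs[1]),"expected z ~",.075-.0455+.107)
E
```

```text
22.5167
((431.71807861328125, 331.6812744140625), (20.886974334716797, 22.375104904174805), 133.37771606445312) [ 0.51765666 -0.12978794  0.139     ]
((463.5208435058594, 244.8249053955078), (15.1181058883667, 15.51430606842041), 60.944602966308594) [ 0.51960917 -0.13078226  0.139     ]
cap centre [ 0.51864997 -0.1301772   0.13910044] expected z ~ 0.1365
```

View pics/c5.png

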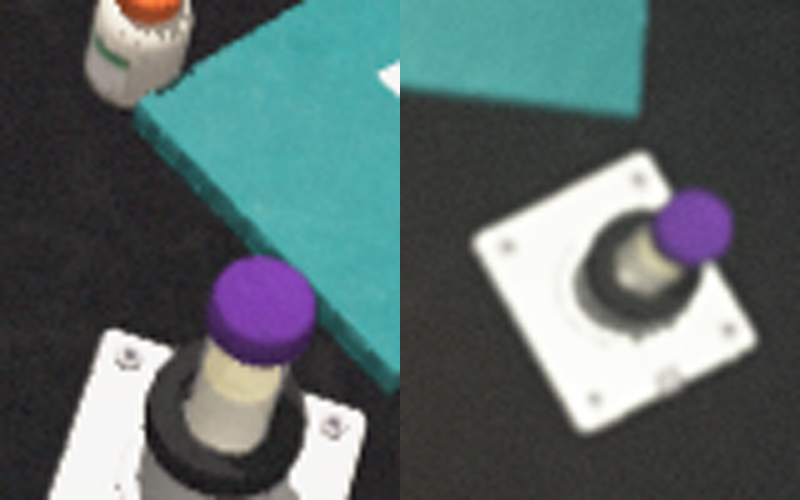

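The tube stands upright in the socket: cap at crop (262,310) in scene and (695,225) in top. Triangulation puts it about 2.5 mm higher than the arm's reading, so I'll check by pressing the cap gently with shut fingers.

```bash
python3 - <<'E'
from push import *
xy=[.5184,-.1297]
env.reach([*xy,.20],[0,1,0,0])
env.close_gripper(30)
env.movel([*xy,.1555],velocity=.08,guard=5)
env.hold(.15);base=np.mean([monitor.sense()["contact_force"],(env.hold(.05),monitor.sense()["contact_force"])[1]],0)
z=.1555;t0=monitor.sense()["clock"];print(t0,base)
while z>.142:
    z-=.0006
    env.movel([*xy,z],velocity=.02,guard=6)
    s=monitor.sense();f=s["contact_force"]-base
    print("z %.1f act %.1f f %.1f %.1f %.1f t %.2f"%(z*1e3,s["position"][2]*1e3,*f,s["clock"]))
    if f[2]>8.5 or s["clock"]>34 or np.hypot(*f[:2])>5: break
env.movel([*xy,.22],velocity=.15)
s=monitor.sense();print(s["clock"],s["contact_force"]-base)
E
```

```text
25.6583 [-0.14360879  0.13749861  0.07438198]
z 154.9 act 155.0 f -0.1 0.4 0.5 t 25.91
z 154.3 act 154.3 f -0.2 -0.5 0.3 t 26.16
z 153.7 act 153.7 f 0.8 -0.7 -0.5 t 26.41
z 153.1 act 153.1 f -0.2 -0.5 -0.8 t 26.66
z 152.5 act 152.5 f 0.0 -0.2 0.5 t 26.91
z 151.9 act 151.9 f -0.2 0.2 0.8 t 27.16
z 151.3 act 151.3 f 0.2 0.4 -0.3 t 27.41
z 150.7 act 150.7 f 0.5 -0.1 -0.0 t 27.66
z 150.1 act 150.1 f 0.3 -0.2 -1.0 t 27.91
z 149.5 act 149.5 f -0.1 0.4 0.0 t 28.16
z 148.9 act 148.9 f -0.1 0.1 -0.3 t 28.41
z 148.3 act 148.3 f 0.2 -0.2 -0.7 t 28.66
z 147.7 act 147.7 f 0.5 -0.8 1.1 t 28.91
z 147.1 act 147.4 f 0.1 -0.1 3.9 t 29.16
z 146.5 act 146.9 f 0.4 -0.6 5.6 t 29.41
z 145.9 act 146.5 f 0.3 -0.8 6.2 t 29.66
z 145.3 act 146.2 f 0.2 0.1 8.5 t 29.91
z 144.7 act 145.8 f 0.3 -0.6 9.0 t 30.16
30.8083 [-0.14688277  0.31164052 -1.17976158]
```

```bash
python3 - <<'E'
from bench import env,job
env.hold(.3)
print(job.hand_in())
E
```

```text
the job is handed in; nothing more can be done
None
```

I pushed the purple-capped tube through the seal until it bottomed on the stop, about 45 mm below the rim (highest force read about 10 N), then let it go upright and handed the job in at about 31 s; a gentle press on the cap afterwards met stiff resistance at once, but the hand-in returned no verdict.

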